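Tare the hook scale for the weighing pail

ROBOT

A 7-joint arm with a two-finger parallel gripper is mounted at the origin on a cart in front of the work surface, level with it; the furniture and walls round the work are solid. World frame = base frame: x ahead of the robot, y to its left, z up, the work surface at z = 0. Lengths are in m, angles in rad, forces in N, time in s.
With the tool pointing down it reaches from about 0.4 to 0.85 m from the base axis. Payload 10.4 kg.
Tool frame: the origin (TCP) lies between the finger pads; the fingertips stand ahead of it and the grasp point (between the pads) lies 3 mm ahead of it (r.tips_ahead is the z of the fingertips in the tool frame, in m); z points along the fingers, y is the line along which they close (so a half turn about z gives the same grasp; the last joint's range is limited). The gripper opens to 87 mm and grips with 3 to 60 N. Pads are 19 mm wide; open, the fingers measure 117 mm over their backs; the gripper's body (75 mm by 190 mm) begins 51 mm behind the grasp point.
Start: joints at [1.325, 0.332, -0.065, 1.46, 0.022, 1.35, -0.088], TCP at [0.138, -0.61, 0.245] pointing down, gripper open.
Joint ranges: [-2.6, 2.6], [-0.5, 2.12], [-1.47, 1.34], [0.16, 2.42], [-1.27, 4.41], [0.06, 2.06], [-2.6, 2.6]. Speed limits (rad/s): [2.22, 2.22, 2.79, 2.79, 3.14, 3.14, 3.14].

INTERFACE

Orientations are given as a unit quaternion [x, y, z, w].
In Python, from bench import telemetry, camera, get_calibration, r gives the robot as it stands.
- The arm moves only by the tool drive_tool, never from a script. Its argument "series" is one flat list of numbers, 7 for each row, row after row: the turn, a rotation vector about the tool's x, y, z in units of 5 degrees (1.0 is 5 degrees), then the shift along the tool's x, y, z in units of 40 mm (1.0 is 40 mm), then the opening, from -1 (shut) to 1 (fully open). A call has 1 to 10 rows; each row is the pose to reach, as a shift and turn from the pose commanded when the call began, along the tool's axes at that moment; what a row does not reach only later rows make up. A row lasts 1/12 s, in which the tool goes at most 41.7 mm and 7.16 degrees, less where a joint would pass 70% of its speed; a pose out of reach is approached as far as the arm can. A call with a gripper value outside its range is refused whole. The fingers move at their own pace and stop on an object; "grip_force" is the grip in N (left out, the last holds). Time passes only in rows, so rows that repeat a pose let the fingers close. It gives the time, the measured TCP pose, the force, the opening and the grip force at its end, in the units of the state.
- telemetry.read_state(): the state, without advancing time (a new reading comes with each control period).
- camera(name): name is "side" or "top" or "wrist"; returns the picture (384x512x3 uint8, red, green, blue); there is no depth.
- get_calibration(name): a dict with "fovy" (degrees; the focal length in pixels is half the picture's height over the tangent of half this angle, whatever the lens; pixels are square), "cx", "cy" (the principal point, pixels), "dist" ([k1, k2, p1, p2, k3] as OpenCV has them; the pictures are not rectified), "xyz" and "rotation" of the camera in the world. Camera axes: x right, y up, looking along -z (the intrinsics and any distortion apply to the point x, -y, -z); pixel columns grow to the right and rows downward; lengths in m; the calibration is good to about 2 mm. A picture is of the moment at which its call begins: read the wrist's pose just before it. get_calibration takes no time and is no camera call; for the wrist camera it gives the pose at the moment of the call.
- r.close_job(): hands the job in; it is judged then, once.
The state is a dict: "time": time; "joint_positions": joint angles; "joint_vel": joint speeds; "joint_torque": joint torques, N m; "ee_pos": TCP position; "eef_rot": TCP orientation; "ft_force": force on the tool from outside, world axes, zero at the start; "torque": the same for the moment, N m; "width": finger opening in m; "grip_force": force on a finger pad.
Only numpy, scipy, OpenCV 4.12 (cv2) and the standard library are available. Lean on these libraries where they do the work, as an engineer would, in place of code of your own. Each camera call takes 0.05 s, during which the arm holds its last target. There are 200 camera calls.

TASK

Tare the spring scale for the empty steel pail: hang the pail by the kink in the middle of its bail on the scale's sprung hook, letting the hook take the weight gently, then take your hand off and wait until the pail hangs still. When the hook has settled, slide the red tare marker down its guide until its arrow is level with the black pointer. Leave the pail hanging upright and do not push the mug or the two sprinkle tubs about.

Things in the scene. Friction and masses are not known exactly. Their poses are not given: they have to be found in the camera images.
- scale: Cream column spring scale, fixed to the table. Origin: on the table under the centre of its upright housing. x points to its back (dial face looks to -x), y to its left, z up. Base plate 12 mm thick, x -0.170 to 0.046, 130 mm wide. Housing 40 (x) x 74 (y) mm, cap 82 mm wide, top at z = 0.265. From its front a steel hook of 8 mm bar reaches out to -x, over the base.
- hook_saddle (a point): Top of the hook's bar in its shallow saddle, where a hung bail rests: 126 mm in front of the scale's origin, on its centre plane, 0.2265 high unloaded; moves with the hook. For 26 mm behind it and 20 mm before it the bar runs level along the scale's x; then its end turns up, to 33 mm before this point, 25 mm higher at the top. Axes as the scale's.
- scale_hook (a joint): How far hook and pointer have dipped, in m: 0 unloaded (upper stop), 0.060 lower stop. Vertical slide on a spring of 120 N/m with 0.3 N of preload at 0; lightly damped, so it bobs for a second or two when disturbed. The pail dips it by about 19 to 36 mm, according to its true mass.
- pointer_tip (a point): Tip of the black pointer in front of the dial plate; moves with the hook. Level with the marker's arrow when both joints read the same. The dial has a black line every 4 mm.
- scale_marker (a joint): How far the red tare marker has been slid down from its top stop, in m: 0 top, 0.060 bottom. Vertical slide on the right (-y) side of the housing; friction of about 2.5 N keeps it where it is put.
- marker_tip (a point): Tip of the marker's red arrow, at the right edge of the dial, facing the pointer's tip.
- marker_tab (a point): Centre of the marker's grip tab, an upright red ribbed fin to the right of the housing: 10 mm thick (along the scale's x), 42 mm long (along its y; this point is 81 mm from the centre plane), 24 mm high. Can be pinched from above across its thickness. At joint 0 it is 0.240 above the table.
- pail: Empty steel pail, loose, standing upright, about 0.27 to 0.47 kg. Origin: centre of its underside; z up through its mouth. 120 mm across the rim, 78 mm high, wall 3 mm. A rigid bail of 8 mm wire stands over it in its plane x = 0: uprights at y = +/-0.0655, a level top bar (axis z = 0.139) with an upward kink in the middle (|y| < 0.018, axis peaks at z = 0.151).
- pail_kink (a point): Underside of the bail at the top of the kink (z = 0.147 over the pail's underside); this rests on the hook's saddle when the pail hangs.
- pail_grip_left (a point): Centre of the wooden grip on the +y half of the bail: a level cylinder of 17 mm diameter, 34 mm long along the pail's y, 37 mm from the middle, 0.139 above the pail's underside.
- pail_grip_right (a point): The same on the -y half.
- tub_red: Bystander: red sprinkle tub with a white cap, 44 mm across, 70 mm high; origin at the centre of its underside.
- tub_yellow: Bystander: yellow sprinkle tub, the same size.
- mug: Bystander: white mug, 83 x 108 mm with the handle, 68 mm high; origin at the centre of its underside.

How it is judged:
On the way:
1. the pail hangs by its kink on the hook, out of the fingers, and the hook has settled (value of joint scale_hook above 0.012 m and velocity of joint scale_hook between -0.012 and 0.012 m/s and distance between pail_kink and hook_saddle below 0.015 m and height (world z) of pail above 0.02 m and angle between pail's own z axis and vertical below 0.17 rad and linear speed of pail below 0.03 m/s and contact force between the fingers and pail below 0.05 N), for 0.4 s.
At the end, for the whole second after the job is handed in: The pail hangs still and upright (within 10 degrees) by the kink of its bail in the hook's saddle (kink within 15 mm of the saddle point), clear of the base, the hook dipped by its weight and at rest; the marker's arrow is level with the pointer's tip within 4 mm (value of joint scale_hook above 0.012 m and velocity of joint scale_hook between -0.012 and 0.012 m/s and distance between pail_kink and hook_saddle below 0.015 m and height (world z) of pail above 0.02 m and angle between pail's own z axis and vertical below 0.17 rad and linear speed of pail below 0.03 m/s and z of marker_tip in the frame of pointer_tip between -0.004 and 0.004 m); the robot touches nothing.
It fails at once if the hook slams down (faster than 0.3 m/s) because the pail is dropped on it or it is knocked (velocity of joint scale_hook above 0.3 m/s).
It fails at once if a sprinkle tub or the mug is pushed more than 30 mm (distance of any of tub_red, tub_yellow, mug from where it was at the start of the episode above 0.03 m).
It also fails if it takes over 69 s, if anything falls off the work surface, if the arm or the gripper's body presses on something with over 40 N, if the wrist force passes 120 N, or if a joint passes its speed limit or range.

## Working session

There is one attempt and no reset: what is moved stays moved. The work goes in short steps, Python scripts to look and compute and a tool call to move; the robot and the scene stay as the last step left them, time stands still between calls to the robot, and variables do not carry over. Pictures are saved under pics/ and viewed, at most 10 in all, crops included, and the job is handed in when it is done.

Besides the shell and the picture viewer there is one more tool, called after "Request:" by a JSON object that holds its "fn" and its "kwargs", one argument or row to a line. drive_tool: Moves the arm, as the interface text tells. Its arguments: {"type":"object","properties":{"series":{"type":"array"},"grip_force":{"type":"number"}},"required":["series"]}

```bash
mkdir -p pics; ls; python3 - <<'E'
from bench import telemetry, camera, get_calibration, r
import cv2
print(telemetry.read_state(), r.tips_ahead)
for n in ("side","top","wrist"):
    print(n,get_calibration(n)); cv2.imwrite(f"pics/{n}0.png",camera(n)[:,:,::-1])
a=[cv2.imread(f"pics/{n}0.png") for n in("side","top")]
E
```

```text
pics
{'time': 0.0, 'joint_positions': array([ 1.32540049,  0.3328631 , -0.06470653,  1.46096995,  0.02160356,
        1.34989523, -0.08852197]), 'joint_vel': array([-5.61576385e-04,  7.63944926e-04, -6.04239366e-05, -1.73279325e-04,
        2.54044869e-04,  1.16197867e-03, -8.16617515e-06]), 'joint_torque': array([-8.10708589e-04, -6.23263907e+01,  2.38930725e-02, -3.89901066e+01,
       -6.14287611e-02,  3.98274406e-02,  1.21286084e-04]), 'ee_pos': array([ 0.13801452, -0.60919384,  0.24374574]), 'eef_rot': array([ 9.93801042e-01,  1.11170904e-01, -1.14433232e-04, -7.10798851e-04]), 'ft_force': array([ 0.83316126, -0.25519961,  0.43861604]), 'torque': array([0.00935106, 0.0317585 , 0.01910819]), 'grip_force': 0.0, 'width': 0.08686821354941361} 0.022
side {'fovy': 53.52759502598776, 'cx': 256.74214312729646, 'cy': 187.53315683795728, 'dist': array([-0.02450358,  0.        ,  0.        ,  0.        ,  0.        ]), 'xyz': array([0.27438524, 1.00013906, 0.87273812]), 'rotation': array([-0.08345093,  0.46181115,  0.87232067, -0.13719712])}
top {'fovy': 50.8902304219726, 'cx': 253.17940920590587, 'cy': 189.46414660444628, 'dist': array([-0.10231399,  0.        ,  0.        ,  0.        ,  0.        ]), 'xyz': array([ 4.68997592e-01, -1.43372404e-03,  1.53211641e+00]), 'rotation': array([ 0.03020388, -0.04055543, -0.6976761 ,  0.7146265 ])}
wrist {'fovy': 66.76281408270827, 'cx': 259.79194365356284, 'cy': 190.28830615889, 'dist': array([-0.0710644,  0.       ,  0.       ,  0.       ,  0.       ]), 'xyz': array([ 0.21569941, -0.59200279,  0.38369212]), 'rotation': array([-0.11341071,  0.09146817, -0.61723336,  0.77317175])}
```

View pics/side0.png

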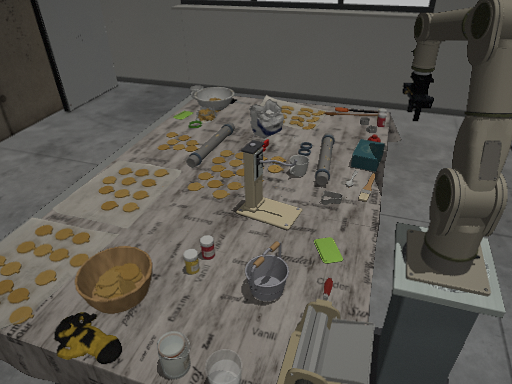

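View pics/top0.png

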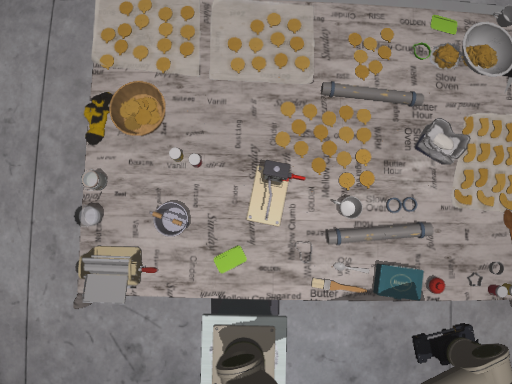

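Side: the scale stands at about (255,180), the pail at (268,278), and the tubs at (191,262) and (207,247). Top: the scale is at (270,185) with its base towards the robot, the pail at (172,218), the tubs at (176,154) and (195,160), and the mug at (348,206). I'll enlarge both views to get exact pixels.

```bash
cat > h.py <<'E'
import numpy as np, cv2
from scipy.spatial.transform import Rotation as R
from scipy.optimize import least_squares
from bench import telemetry, camera, get_calibration, r
def K(c):
    f=192/np.tan(np.radians(c["fovy"])/2); return np.array([[f,0,c["cx"]],[0,f,c["cy"]],[0,0,1.]])
F=np.diag([1,-1,-1.])
def proj(c,P):
    P=np.atleast_2d(np.asarray(P,float)); Rc=F@R.from_quat(c["rotation"]).as_matrix().T
    return cv2.projectPoints(P,cv2.Rodrigues(Rc)[0],-Rc@c["xyz"],K(c),c["dist"])[0][:,0]
def ray(c,uv):
    p=cv2.undistortPoints(np.array([[uv]],float),K(c),c["dist"])[0,0]
    d=R.from_quat(c["rotation"]).as_matrix()@F@[p[0],p[1],1]; return c["xyz"],d/np.linalg.norm(d)
def atz(c,uv,z):
    o,d=ray(c,uv); return o+d*(z-o[2])/d[2]
def tri(obs): # [(c,uv)...]
    A=0;b=0
    for c,uv in obs:
        o,d=ray(c,uv); M=np.eye(3)-np.outer(d,d); A=A+M; b=b+M@o
    x=np.linalg.solve(A,b); return x,[np.linalg.norm(proj(c,x)[0]-uv) for c,uv in obs]
def crop(img,x,y,w,h,s): return cv2.resize(img[y:y+h,x:x+w],None,fx=s,fy=s,interpolation=cv2.INTER_CUBIC)
E
python3 - <<'E'
import cv2, numpy as np
from h import crop
s=cv2.imread("pics/side0.png");t=cv2.imread("pics/top0.png")
a=crop(s,230,130,80,100,4);b=crop(t,235,150,80,80,4)  # scale
c=crop(s,230,230,80,75,4)  ;d=crop(t,140,190,80,70,4)
o=np.zeros((600,800,3),np.uint8)
o[:400,:320]=a;o[:320,330:650]=b
o2=np.zeros((300,650,3),np.uint8);o2[:300,:320]=c;o2[:280,330:650]=d
cv2.imwrite("pics/z1.png",o[:400,:650]);cv2.imwrite("pics/z2.png",o2)
cv2.imwrite("pics/z.png",np.vstack([np.hstack([a[:, :],np.vstack([b,np.zeros((80,320,3),np.uint8)])])[:320],np.hstack([c[:280],d])])) 
E
```

```text
(no output)
```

View pics/z.png

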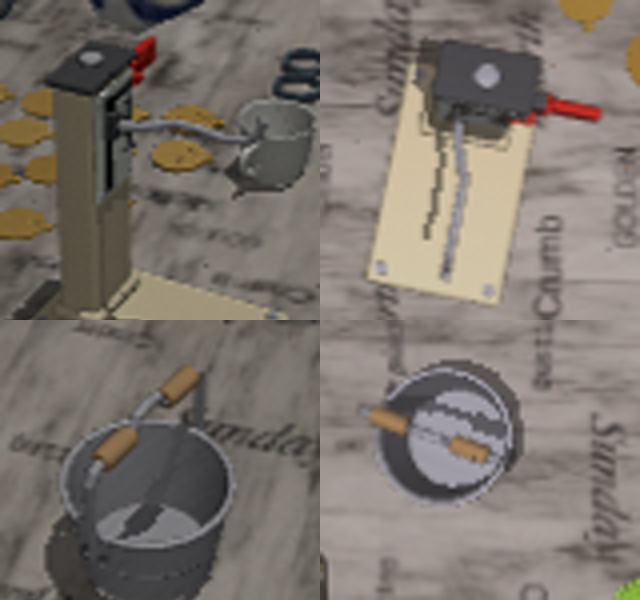

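```bash
python3 - <<'E'
from h import *
S=get_calibration("side");T=get_calibration("top");np.set_printoptions(precision=4,suppress=True)
o=-.375
s=lambda x,y,ox,oy:(x/4+ox+o,y/4+oy+o)
gl=tri([(S,s(116,129,230,230)),(T,s(68,99,140,190))]);gr=tri([(S,s(181,65,230,230)),(T,s(149,129,140,190))])
bolt=tri([(S,s(91,58,230,130)),(T,s(167,76,235,150))])
tab=tri([(S,s(146,60,230,130)),(T,s(255,109,235,150))])
print("gl",gl,"gr",gr,"bolt",bolt,"tab",tab,sep="\n")
d=gl[0]-gr[0];print("pail yaw",np.arctan2(-d[0],d[1]),np.linalg.norm(d[:2]),(gl[0]+gr[0])/2)
# scale fit
mod=np.array([[-.170,.065,.012],[-.170,-.065,.012],[0,0,.268]])
ob=np.array([s(48,280,235,150),s(177,302,235,150),s(167,76,235,150)])
def f(p):
    c,n=np.cos(p[2]),np.sin(p[2]);W=mod@np.array([[c,n,0],[-n,c,0],[0,0,1]])+[p[0],p[1],0]
    return np.r_[(proj(T,W)-ob).ravel(),(proj(S,W[2:])-s(91,58,230,130)).ravel()]
q=least_squares(f,[.45,0,0]);print(q.x,q.fun)
p=q.x;c,n=np.cos(p[2]),np.sin(p[2])
for nm,l in(("saddle",[-.126,0,.2265]),("tab",[0,-.081,.24]),("hooktip",[-.159,0,.2515])):
    w=np.array([c*l[0]-n*l[1]+p[0],n*l[0]+c*l[1]+p[1],l[2]]);print(nm,w,proj(S,w),proj(T,w))
for nm,uv,z in(("tubY",(176,154),.07),("tubR",(195,160),.07),("mug",(348,206),.068)):print(nm,atz(T,uv,z))
E
```

```text
gl
(array([0.514, 0.311, 0.141]), [np.float64(0.13312740996072178), np.float64(0.10279452226715817)])
gr
(array([0.4898, 0.2395, 0.142 ]), [np.float64(0.18888406582841474), np.float64(0.1532589389899915)])
bolt
(array([ 0.665 , -0.0901,  0.2697]), [np.float64(0.24764529388620946), np.float64(0.26665381435623653)])
tab
(array([ 0.6425, -0.1656,  0.2336]), [np.float64(0.5587794045301171), np.float64(0.6182046549759332)])
pail yaw -0.32523324195470027 0.07545027183771197 [0.5019 0.2752 0.1415]
[ 0.6656 -0.0902 -0.1706] [-0.6954 -0.4532  0.9698  0.712  -0.0747 -0.3647  0.0999  0.4326]
saddle [ 0.5414 -0.0688  0.2265] [[285.8543 163.3919]] [[268.1111 207.9514]]
tab [ 0.6518 -0.17    0.24  ] [[263.4698 142.082 ]] [[300.1722 174.4148]]
hooktip [ 0.5089 -0.0632  0.2515] [[295.237  159.0624]] [[266.5575 217.725 ]]
tubY [0.7402 0.2659 0.07  ]
tubR [0.7195 0.1949 0.07  ]
mug [ 0.564  -0.3703  0.068 ]
```

```bash
cat >> h.py <<'E'
def frame(yaw,tilt): # tool x along local y of object with this yaw, back leaning to local -x by tilt
    px=np.array([np.cos(yaw),np.sin(yaw),0]); x=np.array([-np.sin(yaw),np.cos(yaw),0])
    z=np.sin(tilt)*px+np.array([0,0,-np.cos(tilt)]); return np.column_stack([x,np.cross(z,x),z])
def go(*wps): # all relative to the present pose
    st=telemetry.read_state(); R0=R.from_quat(st["eef_rot"]); np.set_printoptions(precision=3,suppress=True)
    print("t %.2f"%st["time"],"pos",st["ee_pos"],"j",st["joint_positions"],"w %.4f f"%st["width"],st["ft_force"])
    for p,M in wps:
        rel=R0.inv()*R.from_matrix(M)
        t=R0.inv().apply(np.asarray(p)-st["ee_pos"])
        print(np.r_[np.degrees(rel.as_rotvec())/5,t/.04])
E
python3 - <<'E'
from h import *
M=frame(-.325,np.radians(20)); g=np.array([.514,.311,.140])
go(((.45,-.2,.42),frame(-.325,0)),(g-.003*M[:,2]-.10*M[:,2],M))
E
```

```text
t 0.15 pos [ 0.138 -0.609  0.244] j [ 1.325  0.333 -0.065  1.461  0.022  1.35  -0.089] w 0.0870 f [-0.684 -0.278  0.037]
[ -0.011  -0.006 -11.722   9.867  -8.261  -4.393]
[ -3.655   2.04  -11.6    13.499 -20.821   0.2  ]
```

Request:
{"fn": "drive_tool", "kwargs": {
  "series": [0, 0, -6, 5, -4, -4.4, 1, 0, 0, -11.7, 9.87, -8.26, -4.4, 1, 0, 0, -11.7, 9.87, -8.26, -4.4, 1, 0, 0, -11.7, 9.87, -8.26, -4.4, 1, 0, 0, -11.7, 9.87, -8.26, -4.4, 1, 0, 0, -11.7, 9.87, -8.26, -4.4, 1, 0, 0, -11.7, 9.87, -8.26, -4.4, 1, 0, 0, -11.7, 9.87, -8.26, -4.4, 1, 0, 0, -11.7, 9.87, -8.26, -4.4, 1, 0, 0, -11.7, 9.87, -8.26, -4.4, 1],
  "grip_force": 60
}}

```text
time: 0.98
ee_pos: [0.3764, -0.2962, 0.3822]
eef_rot: [0.812, 0.583, -0.0, 0.0]
ft_force: [0.4, -0.5, -0.1]
width: 0.0872
grip_force: 0.0
```

```bash
python3 - <<'E'
from h import *
M=frame(-.325,np.radians(20)); g=np.array([.514,.311,.140])
go(((.45,-.2,.42),frame(-.325,0)),((.47,.05,.42),M),(g-.003*M[:,2]-.10*M[:,2],M))
E
```

```text
t 0.98 pos [ 0.376 -0.296  0.382] j [ 1.015 -0.009 -0.437  1.569 -0.003  1.581  0.254] w 0.0872 f [ 0.439 -0.511 -0.148]
[ 0.001  0.006 -0.001  2.866  0.977 -0.947]
[-3.999  0.006  0.     8.949 -0.546 -0.95 ]
[-3.999  0.006  0.    15.486 -2.468  3.627]
```

Request:
{"fn": "drive_tool", "kwargs": {
  "series": [0, 0, 0, 1.0, 0, -0.95, 1, -1, 0, 0, 2, -0.1, -1, 1, -2, 0, 0, 3, -0.2, -1, 1, -3, 0, 0, 4, -0.3, -1, 1, -4, 0, 0, 5, -0.4, -1, 1, -4, 0, 0, 6, -0.5, -1, 1, -4, 0, 0, 7, -0.5, -1, 1, -4, 0, 0, 8, -0.5, -1, 1, -4, 0, 0, 9, -0.6, -0.9, 1, -4, 0, 0, 10, -0.8, -0.3, 1]
}}

```text
time: 1.82
ee_pos: [0.4745, 0.0893, 0.3986]
eef_rot: [0.8, 0.574, 0.103, 0.143]
ft_force: [1.4, 0.4, -0.3]
width: 0.0868
grip_force: 0.0
```

```bash
python3 - <<'E'
from h import *
M=frame(-.325,np.radians(20)); g=np.array([.514,.311,.140])
go((g-.003*M[:,2]-.10*M[:,2],M))
E
```

```text
t 1.82 pos [0.474 0.089 0.399] j [ 0.917 -0.398 -0.983  1.738 -0.199  1.3   -0.387] w 0.0868 f [ 1.351  0.355 -0.297]
[ 0.051 -0.011 -0.008  5.561 -3.012  3.207]
```

Request:
{"fn": "drive_tool", "kwargs": {
  "series": [0, 0, 0, 1, -0.5, 0.5, 1, 0, 0, 0, 2, -1, 1, 1, 0, 0, 0, 2.9, -1.5, 1.5, 1, 0, 0, 0, 3.7, -2, 2, 1, 0, 0, 0, 4.5, -2.5, 2.6, 1, 0, 0, 0, 5.2, -2.9, 3, 1, 0, 0, 0, 5.56, -3.01, 3.2, 1, 0, 0, 0, 5.56, -3.01, 3.2, 1, 0, 0, 0, 5.56, -3.01, 3.2, 1]
}}

```text
time: 2.57
ee_pos: [0.4405, 0.2833, 0.2565]
eef_rot: [0.797, 0.576, 0.116, 0.137]
ft_force: [-1.0, 0.4, -0.6]
width: 0.0872
grip_force: 0.0
```

```bash
python3 - <<'E'
from h import *
M=frame(-.325,np.radians(20)); g=np.array([.514,.311,.140])
go((g-.003*M[:,2],M)); c=get_calibration("wrist")
cv2.imwrite("pics/w1.png",camera("wrist")[:,:,::-1])
for p in (g,(.4898,.2395,.140)): print(proj(c,p))
E
```

```text
t 2.57 pos [0.441 0.283 0.256] j [ 1.003 -0.5   -1.469  1.856 -0.286  1.075 -0.738] w 0.0872 f [-0.953  0.369 -0.566]
[ 0.118 -0.337  0.003  1.149  0.4    3.22 ]
[[276.818 140.512]]
[[275.559 217.222]]
```

View pics/w1.png

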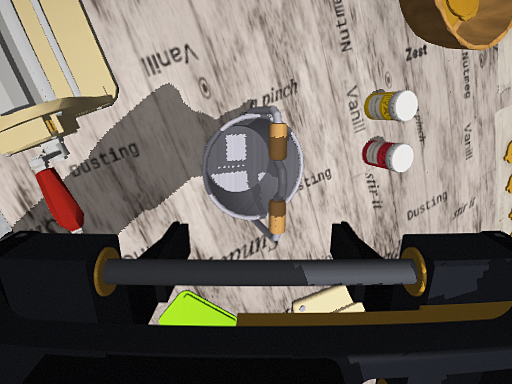

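The grips show at (278,141) and (277,217), as predicted. The arm stalled because j2 and j3 are on their limits, so I'll fit a kinematic model to find a path with a better elbow posture.

```bash
cat > kin.py <<'E'
from h import *
import itertools
Q=np.array([[1.32540049,0.3328631,-0.06470653,1.46096995,0.02160356,1.34989523,-0.08852197],[1.015,-.009,-.437,1.569,-.003,1.581,.254],[.917,-.398,-.983,1.738,-.199,1.3,-.387],[1.003,-.5,-1.469,1.856,-.286,1.075,-.738]])
P=np.array([[.138,-.6092,.2437],[.3764,-.2962,.3822],[.4745,.0893,.3986],[.4405,.2833,.2565]])
E=[R.from_quat(q) for q in([.9938,.11117,-.0001,-.0007],[.812,.583,0,0],[.8,.574,.103,.143],[.797,.576,.116,.137])]
def fk(q,p,s):
    T=R.identity(); x=np.zeros(3)
    off=[(0,0,p[0]),(p[4],0,0),(p[5],0,p[1]),(p[6],0,0),(p[7],0,p[2]),(p[8],0,0),(0,0,p[3])]
    ax="zyzyzyz"
    for i in range(7):
        x=x+T.apply(off[i]); T=T*R.from_euler(ax[i],s[i]*q[i]+(p[9] if i==6 else p[10] if i==0 else 0))
    return x,T
def res(p,s):
    o=[]
    for q,t,e in zip(Q,P,E):
        x,T=fk(q,p,s); o+=[(x-t)*5,(e.inv()*T).as_rotvec()]
    return np.concatenate(o+[np.array(p[4:9])*.01])
if __name__=="__main__":
    best=None
    for sg in itertools.product([1,-1],repeat=4):
        s=[sg[0],1,sg[1],1,sg[2],1,sg[3]]
        for ph in(0,1.57,3.14,-1.57):
            f=least_squares(res,[.3,.4,.4,.2,0,0,0,0,0,ph,0],args=(s,))
            if best is None or f.cost<best[0]: best=(f.cost,s,f.x)
    print(best,np.abs(res(best[2],best[1])).max()); np.savez("kin.npz",s=best[1],p=best[2])
E
python3 kin.py
```

```text
(np.float64(0.0006732535709799136), [-1, 1, -1, 1, -1, 1, -1], array([ 0.21560508,  0.43312948,  0.44620185,  0.31583452,  0.00545539,
        0.0304798 ,  0.00437822, -0.11400217,  0.06874357,  1.50939555,
       -0.06371255])) 0.02232135508644999
```

```bash
cat > sim.py <<'E'
from kin import *
d=np.load("kin.npz"); s=d["s"]; p=d["p"]
lo=np.array([-2.6,-.5,-1.47,.16,-1.27,.06,-2.6]);hi=np.array([2.6,2.12,1.34,2.42,4.41,2.06,2.6])
def jac(q):
    x,T=fk(q,p,s);J=np.zeros((6,7))
    for i in range(7):
        k=q.copy();k[i]+=1e-5;y,U=fk(k,p,s);J[:3,i]=(y-x)/1e-5;J[3:,i]=(U*T.inv()).as_rotvec()/1e-5
    return x,T,J
def sim(q,wps,v=.02):
    q=q.copy()
    for t,M in wps:
        for k in range(120):
            x,T,J=jac(q);e=np.r_[t-x,(R.from_matrix(M)*T.inv()).as_rotvec()]
            n=max(np.linalg.norm(e[:3])/v,np.linalg.norm(e[3:])/.06,1)
            q=np.clip(q+J.T@np.linalg.solve(J@J.T+1e-5*np.eye(6),e/n),lo,hi)
            if np.linalg.norm(e)<2e-3:break
        print(np.round(t,3),"q",np.round(q,2),"err %.3f"%np.linalg.norm(e),k)
    return q
E
python3 - <<'E'
from sim import *
M0=frame(-.325,0);M=frame(-.325,np.radians(20))
print("check");sim(Q[0],[(P[1],M0),(P[2],M),(P[3],M)])
q=Q[3]
g=np.array([.514,.311,.14])-.103*M[:,2]; g0=g+.1*M[:,2]
for nm,w in {"far":[((.45,.05,.42),M),((.45,-.25,.42),M),((.6,-.42,.42),M),((.75,0,.45),M),((.65,.35,.42),M),(g,M),(g0,M)],
 "farther":[((.45,.05,.42),M),((.42,-.3,.42),M),((.5,-.62,.42),M),((.82,0,.45),M),((.65,.45,.42),M),(g,M),(g0,M)]}.items():
    print(nm);sim(q,w)
E
```

```text
check
[ 0.376 -0.296  0.382] q [ 1.   -0.01 -0.42  1.57 -0.    1.58  0.25] err 0.000 21
[0.474 0.089 0.399] q [ 0.85 -0.37 -0.93  1.74 -0.18  1.29 -0.4 ] err 0.001 20
[0.44  0.283 0.256] q [ 1.03 -0.5  -1.47  1.85 -0.3   1.09 -0.73] err 0.015 119
far
[0.45 0.05 0.42] q [ 0.69 -0.39 -0.7   1.77 -0.16  1.34 -0.33] err 0.000 15
[ 0.45 -0.25  0.42] q [ 0.8  -0.18 -0.25  1.69 -0.14  1.29  0.23] err 0.001 15
[ 0.6  -0.42  0.42] q [ 0.74  0.38 -0.25  1.05  0.    1.38  0.2 ] err 0.000 12
[0.75 0.   0.45] q [-0.01  0.46 -0.28  0.86  0.29  1.52 -0.54] err 0.000 23
[0.65 0.35 0.42] q [-0.58  0.49 -0.28  0.89  0.44  1.6  -1.1 ] err 0.000 19
[0.481 0.322 0.237] q [-0.6   0.11 -0.31  1.83  0.4   1.11 -1.39] err 0.000 13
[0.513 0.311 0.143] q [-0.59  0.21 -0.28  1.92  0.48  0.92 -1.46] err 0.001 5
farther
[0.45 0.05 0.42] q [ 0.69 -0.39 -0.7   1.77 -0.16  1.34 -0.33] err 0.000 15
[ 0.42 -0.3   0.42] q [ 0.81 -0.16 -0.14  1.68 -0.16  1.3   0.37] err 0.000 18
[ 0.5  -0.62  0.42] q [ 0.94  0.65 -0.04  0.62 -0.19  1.59  0.56] err 0.001 17
[0.82 0.   0.45] q [-0.14  0.84 -0.82  0.2   0.91  1.86 -0.55] err 0.002 45
[0.65 0.45 0.42] q [-0.77  0.78 -0.44  0.41  0.67  1.84 -1.16] err 0.002 71
[0.481 0.322 0.237] q [-0.51  0.11 -0.43  1.83  0.41  1.11 -1.42] err 0.000 13
[0.513 0.311 0.143] q [-0.5   0.22 -0.4   1.92  0.51  0.93 -1.5 ] err 0.001 5
```

```bash
python3 - <<'E'
from sim import *
M=frame(-.325,np.radians(20));H=frame(-.171,np.radians(20));T=frame(-.171,0)
g=np.array([.514,.311,.14])-.103*M[:,2]; g0=g+.1*M[:,2]
rest=[(g,M),(g0,M),(g0+[0,0,.17],M),((.50,.1,.33),H),((.548,-.032,.29),H),((.548,-.032,.19),H),((.5,-.02,.3),H),((.65,-.168,.34),T),((.65,-.168,.22),T)]
for nm,w in {"short":[((.45,.05,.42),M),((.72,-.1,.45),M),((.65,.35,.42),M)],"mid":[((.45,.05,.42),M),((.72,-.3,.45),M),((.65,.35,.42),M)]}.items():
    print(nm);sim(Q[3],w+rest)
E
```

```text
short
[0.45 0.05 0.42] q [ 0.69 -0.39 -0.7   1.77 -0.16  1.34 -0.33] err 0.000 15
[ 0.72 -0.1   0.45] q [ 0.43  0.44 -0.84  0.99  0.51  1.53 -0.57] err 0.000 16
[0.65 0.35 0.42] q [-0.38  0.54 -0.8   0.91  0.73  1.7  -1.26] err 0.001 23
[0.481 0.322 0.237] q [-0.14  0.16 -0.89  1.81  0.5   1.17 -1.52] err 0.000 13
[0.513 0.311 0.143] q [-0.17  0.28 -0.84  1.92  0.65  1.01 -1.64] err 0.001 5
[0.513 0.311 0.313] q [-0.1   0.18 -0.88  1.63  0.48  1.31 -1.4 ] err 0.000 9
[0.5  0.1  0.33] q [ 0.32 -0.2  -0.62  1.88  0.03  1.1  -0.49] err 0.001 11
[ 0.548 -0.032  0.29 ] q [ 0.42 -0.1  -0.45  1.9   0.01  0.98 -0.21] err 0.000 8
[ 0.548 -0.032  0.19 ] q [ 0.41 -0.03 -0.48  2.07  0.07  0.76 -0.28] err 0.001 5
[ 0.5  -0.02  0.3 ] q [ 0.42 -0.23 -0.43  1.99 -0.06  1.01 -0.16] err 0.001 6
[ 0.65  -0.168  0.34 ] q [ 0.38  0.47 -0.37  1.06  0.17  1.63 -0.12] err 0.001 11
[ 0.65  -0.168  0.22 ] q [ 0.41  0.47 -0.37  1.34  0.17  1.36 -0.13] err 0.000 6
mid
[0.45 0.05 0.42] q [ 0.69 -0.39 -0.7   1.77 -0.16  1.34 -0.33] err 0.000 15
[ 0.72 -0.3   0.45] q [ 0.54  0.58 -0.64  0.72  0.41  1.57 -0.2 ] err 0.000 23
[0.65 0.35 0.42] q [-0.42  0.52 -0.68  0.9   0.66  1.67 -1.22] err 0.001 33
[0.481 0.322 0.237] q [-0.25  0.14 -0.74  1.82  0.47  1.15 -1.48] err 0.000 13
[0.513 0.311 0.143] q [-0.27  0.26 -0.7   1.92  0.6   0.98 -1.59] err 0.001 5
[0.513 0.311 0.313] q [-0.21  0.15 -0.73  1.63  0.44  1.29 -1.36] err 0.000 9
[0.5  0.1  0.33] q [ 0.15 -0.19 -0.48  1.89  0.07  1.11 -0.52] err 0.001 11
[ 0.548 -0.032  0.29 ] q [ 0.26 -0.1  -0.3   1.91  0.03  0.98 -0.22] err 0.000 8
[ 0.548 -0.032  0.19 ] q [ 0.25 -0.04 -0.31  2.08  0.07  0.75 -0.27] err 0.001 5
[ 0.5  -0.02  0.3 ] q [ 0.26 -0.22 -0.29  1.99 -0.02  1.01 -0.2 ] err 0.001 6
[ 0.65  -0.168  0.34 ] q [ 0.29  0.46 -0.21  1.06  0.09  1.62 -0.06] err 0.001 11
[ 0.65  -0.168  0.22 ] q [ 0.31  0.46 -0.21  1.34  0.09  1.35 -0.06] err 0.000 6
```

```bash
python3 - <<'E'
from h import *
M=frame(-.325,np.radians(20))
go(((.45,.05,.42),M),((.72,-.1,.45),M))
E
```

```text
t 2.62 pos [0.441 0.283 0.257] j [ 1.003 -0.499 -1.469  1.855 -0.285  1.075 -0.738] w 0.0869 f [0.738 0.917 0.013]
[ 0.121 -0.34   0.    -5.357  3.382 -3.248]
[ 0.121 -0.34   0.    -6.812 10.754 -1.319]
```

Request:
{"fn": "drive_tool", "kwargs": {
  "series": [0, 0, 0, -0.9, 0.6, -0.6, 1, 0, 0, 0, -1.8, 1.1, -1.1, 1, 0, 0, 0, -2.7, 1.7, -1.6, 1, 0, 0, 0, -3.6, 2.3, -2.2, 1, 0, 0, 0, -4.5, 2.8, -2.7, 1, 0, 0, 0, -5.3, 3.4, -3.2, 1, 0, 0, 0, -5.5, 4.3, -3, 1, 0, 0, 0, -5.7, 5.3, -2.75, 1, 0, 0, 0, -5.9, 6.3, -2.5, 1, 0, 0, 0, -6.1, 7.2, -2.25, 1]
}}

```text
time: 3.45
ee_pos: [0.5782, -0.0232, 0.4356]
eef_rot: [0.799, 0.574, 0.117, 0.138]
ft_force: [-0.0, 1.0, 1.1]
width: 0.087
grip_force: 0.0
```

```bash
python3 - <<'E'
from h import *
M=frame(-.325,np.radians(20))
go(((.72,-.1,.45),M),((.65,.35,.42),M))
E
```

```text
t 3.45 pos [ 0.578 -0.023  0.436] j [ 0.868 -0.028 -0.935  1.512  0.091  1.3   -0.404] w 0.0870 f [-0.047  1.013  1.111]
[ 0.155 -0.331 -0.05  -0.7    3.844  1.053]
[ 0.155 -0.331 -0.05   9.407 -1.377  0.183]
```

```bash
python3 - <<'E'
from sim import *
M=frame(-.325,np.radians(20));H=frame(-.171,np.radians(20));T=frame(-.171,0)
g=np.array([.514,.311,.14])-.103*M[:,2]; g0=g+.1*M[:,2]
q=telemetry.read_state()["joint_positions"]
rest=[(g,M),(g0,M),(g0+[0,0,.17],M),((.50,.1,.33),H),((.548,-.032,.29),H)]
for w in [((.72,-.1,.45),M),((.65,.35,.42),M)],[((.74,-.1,.45),M),((.72,.35,.42),M)],[((.74,-.3,.45),M),((.65,.35,.42),M)]:
    print();sim(q,w+rest)
E
```

```text
[ 0.72 -0.1   0.45] q [ 0.45  0.45 -0.88  0.99  0.53  1.54 -0.59] err 0.000 9
[0.65 0.35 0.42] q [-0.36  0.55 -0.84  0.91  0.75  1.71 -1.27] err 0.001 23
[0.481 0.322 0.237] q [-0.1   0.17 -0.93  1.81  0.52  1.17 -1.54] err 0.000 13
[0.513 0.311 0.143] q [-0.14  0.29 -0.88  1.92  0.66  1.02 -1.66] err 0.001 5
[0.513 0.311 0.313] q [-0.07  0.19 -0.93  1.62  0.5   1.32 -1.41] err 0.000 9
[0.5  0.1  0.33] q [ 0.37 -0.21 -0.67  1.88  0.01  1.1  -0.48] err 0.001 11
[ 0.548 -0.032  0.29 ] q [ 0.47 -0.1  -0.5   1.9   0.    0.98 -0.21] err 0.000 8

[ 0.74 -0.1   0.45] q [ 0.39  0.5  -0.87  0.91  0.58  1.57 -0.59] err 0.000 10
[0.72 0.35 0.42] q [-0.52  0.75 -0.77  0.51  0.87  1.82 -1.11] err 0.001 23
[0.481 0.322 0.237] q [-0.14  0.16 -0.88  1.81  0.5   1.16 -1.52] err 0.002 14
[0.513 0.311 0.143] q [-0.17  0.28 -0.83  1.92  0.65  1.01 -1.64] err 0.001 5
[0.513 0.311 0.313] q [-0.11  0.18 -0.88  1.63  0.48  1.31 -1.4 ] err 0.000 9
[0.5  0.1  0.33] q [ 0.31 -0.2  -0.61  1.88  0.03  1.1  -0.49] err 0.001 11
[ 0.548 -0.032  0.29 ] q [ 0.41 -0.1  -0.45  1.9   0.01  0.98 -0.21] err 0.000 8

[ 0.74 -0.3   0.45] q [ 0.51  0.67 -0.79  0.6   0.57  1.65 -0.25] err 0.000 16
[0.65 0.35 0.42] q [-0.38  0.54 -0.79  0.91  0.72  1.7  -1.26] err 0.001 33
[0.481 0.322 0.237] q [-0.14  0.16 -0.88  1.81  0.5   1.16 -1.52] err 0.000 13
[0.513 0.311 0.143] q [-0.17  0.28 -0.83  1.92  0.64  1.01 -1.64] err 0.001 5
[0.513 0.311 0.313] q [-0.11  0.17 -0.87  1.63  0.48  1.31 -1.39] err 0.000 9
[0.5  0.1  0.33] q [ 0.31 -0.2  -0.61  1.88  0.03  1.1  -0.49] err 0.001 11
[ 0.548 -0.032  0.29 ] q [ 0.41 -0.1  -0.44  1.9   0.01  0.98 -0.21] err 0.000 8
```

Short is fine.

Request:
{"fn": "drive_tool", "kwargs": {
  "series": [0, 0, 0, -0.2, 1, 0.3, 1, 0, 0, 0, -0.4, 2, 0.55, 1, 0, 0, 0, -0.5, 3, 0.8, 1, 0, 0, 0, -0.7, 3.85, 1.05, 1, 0, 0, 0, 0.2, 3.3, 0.9, 1, 0, 0, 0, 1.1, 2.9, 0.9, 1, 0, 0, 0, 2, 2.5, 0.8, 1, 0, 0, 0, 2.9, 2, 0.7, 1, 0, 0, 0, 3.8, 1.5, 0.6, 1, 0, 0, 0, 4.7, 1, 0.5, 1]
}}

```text
time: 4.28
ee_pos: [0.6773, 0.145, 0.4346]
eef_rot: [0.799, 0.575, 0.116, 0.137]
ft_force: [-0.0, 0.3, 0.6]
width: 0.0872
grip_force: 0.0
```

```bash
python3 - <<'E'
from h import *
M=frame(-.325,np.radians(20))
g=np.array([.514,.311,.14])-.103*M[:,2]
go(((.65,.35,.42),M),(g,M))
E
```

```text
t 4.28 pos [0.677 0.145 0.435] j [ 0.32   0.361 -0.968  1.206  0.559  1.468 -0.889] w 0.0872 f [-0.008  0.254  0.63 ]
[ 0.12  -0.333 -0.04   4.643 -2.282 -0.327]
[ 0.12  -0.333 -0.04   2.53  -7.435  2.566]
```

Request:
{"fn": "drive_tool", "kwargs": {
  "series": [0, -0.1, 0, 0.9, -0.4, 0, 1, 0, -0.2, 0, 1.8, -0.9, -0.1, 1, 0.1, -0.3, 0, 2.7, -1.3, -0.2, 1, 0.1, -0.3, 0, 3.6, -1.8, -0.2, 1, 0.1, -0.3, 0, 4.5, -2.3, -0.3, 1, 0.1, -0.3, 0, 4.2, -3.1, 0.15, 1, 0.1, -0.3, 0, 3.9, -3.9, 0.6, 1, 0.1, -0.3, 0, 3.6, -4.7, 1.0, 1, 0.1, -0.3, 0, 3.3, -5.5, 1.5, 1, 0.1, -0.3, 0, 2.9, -6.3, 1.9, 1]
}}

```text
time: 5.12
ee_pos: [0.5155, 0.3232, 0.2761]
eef_rot: [0.801, 0.574, 0.103, 0.14]
ft_force: [-0.2, 0.2, 0.2]
width: 0.0869
grip_force: 0.0
```

```bash
python3 - <<'E'
from h import *
M=frame(-.325,np.radians(20)); g=np.array([.514,.311,.14])
go((g-.103*M[:,2],M),(g-.003*M[:,2],M))
E
```

```text
t 5.12 pos [0.516 0.323 0.276] j [ 0.07   0.292 -1.032  1.621  0.606  1.297 -1.404] w 0.0869 f [-0.228  0.199  0.151]
[ 0.005 -0.031 -0.033 -0.305 -1.106  0.641]
[ 0.005 -0.031 -0.033 -0.312 -1.107  3.141]
```

Request:
{"fn": "drive_tool", "kwargs": {
  "series": [0, 0, 0, -0.2, -0.7, 0.4, 1, 0, 0, 0, -0.3, -1.1, 0.65, 1, 0, 0, 0, -0.3, -1.1, 0.65, 1, 0, 0, 0, -0.3, -1.1, 1.3, 1, 0, 0, 0, -0.3, -1.1, 1.9, 1, 0, 0, 0, -0.3, -1.1, 2.5, 1, 0, 0, 0, -0.3, -1.1, 2.9, 1, 0, 0, 0, -0.3, -1.1, 3.14, 1, 0, 0, 0, -0.3, -1.1, 3.14, 1]
}}

```text
time: 5.87
ee_pos: [0.5153, 0.3114, 0.1437]
eef_rot: [0.801, 0.573, 0.102, 0.14]
ft_force: [-0.8, 0.0, -0.1]
width: 0.0869
grip_force: 0.0
```

```bash
python3 - <<'E'
from h import *
M=frame(-.325,np.radians(20)); g=np.array([.514,.311,.14])
go((g-.003*M[:,2],M))
E
```

```text
t 5.87 pos [0.515 0.311 0.144] j [ 0.023  0.402 -0.963  1.802  0.752  1.093 -1.565] w 0.0869 f [-0.768  0.031 -0.111]
[ 0.    -0.016 -0.04  -0.021 -0.057  0.002]
```

Request:
{"fn": "drive_tool", "kwargs": {
  "series": [0, 0, 0, 0, -0.05, 0, -1, 0, 0, 0, 0, -0.05, 0, -1, 0, 0, 0, 0, -0.05, 0, -1, 0, 0, 0, 0, -0.05, 0, -1, 0, 0, 0, 0, -0.05, 0, -1, 0, 0, 0, 0, -0.05, 0, -1, 0, 0, 0, 0, -0.05, 0, -1, 0, 0, 0, 0, -0.05, 0, -1],
  "grip_force": 60
}}

```text
time: 6.53
ee_pos: [0.5123, 0.3134, 0.1445]
eef_rot: [0.8, 0.574, 0.103, 0.141]
ft_force: [0.1, -0.2, -0.3]
width: 0.0416
grip_force: 0.0
```

```bash
python3 - <<'E'
from h import *
p=telemetry.read_state()["ee_pos"]; M=R.from_quat(telemetry.read_state()["eef_rot"]).as_matrix();go((p+[0,0,.04],M),(p+[0,0,.2],M)); print(telemetry.read_state()["grip_force"])
E
```

```text
t 6.53 pos [0.512 0.313 0.145] j [ 0.021  0.397 -0.967  1.806  0.751  1.091 -1.569] w 0.0416 f [ 0.087 -0.192 -0.261]
[-0.     0.    -0.     0.004  0.344 -0.939]
[-0.     0.    -0.     0.021  1.718 -4.695]
0.0
```

Fingers are slow (about 70 mm/s); keep closing.

Request:
{"fn": "drive_tool", "kwargs": {
  "series": [0, 0, 0, 0, 0, 0, -1, 0, 0, 0, 0, 0, 0, -1, 0, 0, 0, 0, 0, 0, -1, 0, 0, 0, 0, 0, 0, -1, 0, 0, 0, 0, 0, 0, -1, 0, 0, 0, 0, 0, 0, -1, 0, 0, 0, 0, 0, 0, -1, 0, 0, 0, 0, 0, 0, -1]
}}

```text
time: 7.2
ee_pos: [0.5125, 0.3134, 0.1445]
eef_rot: [0.8, 0.574, 0.104, 0.141]
ft_force: [1.6, -0.9, 0.5]
width: 0.0152
grip_force: 60.0
```

Request:
{"fn": "drive_tool", "kwargs": {
  "series": [0, 0, 0, 0, 0.05, -0.15, -1, 0, 0, 0, 0, 0.17, -0.47, -1, 0, 0, 0, 0, 0.34, -0.94, -1, 0, 0, 0, 0, 0.6, -1.7, -1, 0, 0, 0, 0, 0.9, -2.5, -1, 0, 0, 0, 0, 1.2, -3.3, -1, 0, 0, 0, 0, 1.5, -4.1, -1, 0, 0, 0, 0, 1.65, -4.5, -1, 0, 0, 0, 0, 1.7, -4.7, -1, 0, 0, 0, 0, 1.7, -4.7, -1]
}}

```text
time: 8.03
ee_pos: [0.511, 0.3137, 0.3464]
eef_rot: [0.8, 0.574, 0.105, 0.14]
ft_force: [-0.0, -0.1, -4.2]
width: 0.0152
grip_force: 60.0
```

```bash
python3 - <<'E'
from h import *
s=telemetry.read_state();print(s["width"],s["grip_force"],s["ft_force"],s["torque"])
go((s["ee_pos"],R.from_quat(s["eef_rot"]).as_matrix()))
c=get_calibration("wrist")
a=camera("wrist")[:,:,::-1];b=camera("side")[:,:,::-1];t=camera("top")[:,:,::-1]
cv2.imwrite("pics/l1.png",np.hstack([cv2.resize(a,(400,300)),crop(b,210,180,120,90,10/3)])) 
E
```

```text
0.015239975328465548 59.97902512550354 [-0.01774664 -0.10358915 -4.19613929] [0.33686593 0.53641074 0.06560845]
t 8.03 pos [0.511 0.314 0.346] j [ 0.119  0.226 -1.059  1.532  0.536  1.395 -1.312] w 0.0152 f [-0.018 -0.104 -4.196]
[-0.  0. -0.  0.  0.  0.]
```

View pics/l1.png

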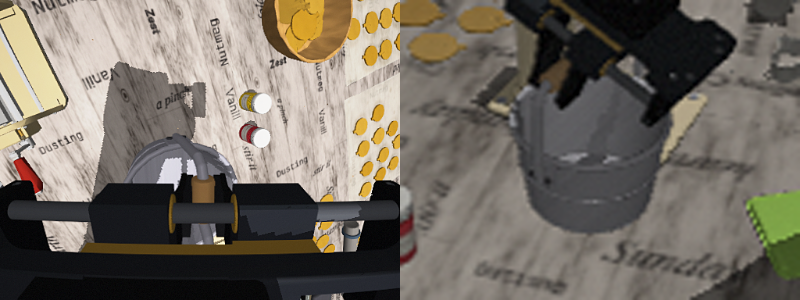

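The pail is held at about 4.2 N, roughly upright. In the right crop the grip is in the fingers near (550,80). The bail has to be threaded over the hook from the front, so I'll check that the arm can reach that path.

```bash
cat >> h.py <<'E'
SY=-.1706; SO=np.array([.6656,-.0902,0])
def sc(l): c,n=np.cos(SY),np.sin(SY); return SO+[c*l[0]-n*l[1],n*l[0]+c*l[1],l[2]]
H=frame(SY,np.radians(20))
def tcp_for_kink(l): # scale-frame position of pail kink underside -> TCP
    l=np.asarray(l,float); return sc(l+[-.002,.039,-.0025])
E
python3 - <<'E'
from sim import *
q=telemetry.read_state()["joint_positions"]
w=[tcp_for_kink(l) for l in([-.29,0,.34],[-.27,0,.268],[-.126,0,.268],[-.126,0,.19])]
M=frame(-.325,np.radians(20))
sim(q,[(np.array([.47,.15,.36]),H)]+[(x,H) for x in w])
go((np.array([.47,.15,.36]),H),*[(x,H) for x in w])
E
```

```text
[0.47 0.15 0.36] q [ 0.54 -0.29 -0.87  1.82 -0.08  1.19 -0.49] err 0.000 8
[ 0.384 -0.002  0.338] q [ 0.26 -0.5  -0.24  2.12 -0.1   1.18 -0.11] err 0.016 119
[ 0.404 -0.006  0.266] q [ 0.27 -0.46 -0.27  2.24 -0.1   0.99 -0.13] err 0.000 4
[ 0.546 -0.03   0.266] q [ 0.3  -0.09 -0.35  1.96  0.03  0.93 -0.23] err 0.000 8
[ 0.546 -0.03   0.188] q [ 0.29 -0.04 -0.36  2.09  0.07  0.75 -0.28] err 0.001 4
t 8.18 pos [0.511 0.313 0.343] j [ 0.118  0.228 -1.058  1.536  0.536  1.394 -1.312] w 0.0158 f [-0.356  0.086 -3.445]
[ 0.002  0.582 -1.674 -4.174  0.464 -0.303]
[ 0.002  0.582 -1.674 -8.464 -0.487 -0.061]
[ 0.002  0.582 -1.674 -8.391 -0.639  1.8  ]
[ 0.002  0.582 -1.674 -7.837  2.703  3.018]
[ 0.002  0.582 -1.674 -7.841  2.037  4.85 ]
```

Request:
{"fn": "drive_tool", "kwargs": {
  "series": [0, 0.1, -0.3, -0.7, 0.1, 0, -1, 0, 0.2, -0.6, -1.5, 0.2, -0.1, -1, 0, 0.3, -0.9, -2.3, 0.3, -0.1, -1, 0, 0.4, -1.2, -3.1, 0.4, -0.2, -1, 0, 0.5, -1.5, -3.9, 0.4, -0.2, -1, 0, 0.58, -1.67, -4.7, 0.3, -0.1, -1, 0, 0.58, -1.67, -5.5, 0.1, 0.1, -1, 0, 0.58, -1.67, -6.3, -0.1, 0.3, -1, 0, 0.58, -1.67, -7, -0.2, 0.5, -1, 0, 0.58, -1.67, -7.5, -0.4, 0.7, -1]
}}

```text
time: 9.02
ee_pos: [0.4086, 0.0276, 0.3091]
eef_rot: [0.754, 0.633, 0.112, 0.132]
ft_force: [0.4, -0.8, -2.7]
width: 0.0155
grip_force: 60.0
```

```bash
python3 - <<'E'
from h import *
go(*[(tcp_for_kink(l),H) for l in([-.265,0,.31],[-.265,0,.268],[-.126,0,.268])])
E
```

```text
t 9.02 pos [0.409 0.028 0.309] j [ 0.42  -0.461 -0.504  2.077 -0.147  1.135 -0.21 ] w 0.0155 f [ 0.398 -0.808 -2.72 ]
[-0.006  0.001 -0.04  -0.837  0.136  0.092]
[-0.006  0.001 -0.04  -0.838 -0.223  1.079]
[-0.006  0.001 -0.04  -0.827  3.043  2.266]
```

Request:
{"fn": "drive_tool", "kwargs": {
  "series": [0, 0, 0, -0.5, 0, 0.2, -1, 0, 0, 0, -0.83, 0, 0.5, -1, 0, 0, 0, -0.83, -0.1, 0.8, -1, 0, 0, 0, -0.83, -0.2, 1.08, -1, 0, 0, 0, -0.83, -0.2, 1.08, -1, 0, 0, 0, -0.83, -0.2, 1.08, -1]
}}

```text
time: 9.52
ee_pos: [0.411, -0.0035, 0.2665]
eef_rot: [0.754, 0.634, 0.112, 0.132]
ft_force: [-0.5, 0.1, -2.3]
width: 0.0155
grip_force: 60.0
```

```bash
python3 - <<'E'
from h import *
go(*[(tcp_for_kink(l),H) for l in([-.265,0,.268],[-.126,0,.268])])
s=telemetry.read_state();M=R.from_quat(s["eef_rot"]).as_matrix();p=s["ee_pos"]
# predicted pail if upright: origin
y=M[:,0];ho=np.array([np.cos(SY),np.sin(SY),0]);O=p-.039*y+.002*ho+[0,0,.0025-.147]
C,S_=np.cos,np.sin
ims=[]
for n,(x0,y0,w,h) in {"side":(230,130,130,150),"top":(210,140,130,120)}.items():
    c=get_calibration(n);im=np.ascontiguousarray(camera(n)[:,:,::-1]);k=3
    b=crop(im,x0,y0,w,h,k)
    def dr(P,col):
        uv=((proj(c,P)-[x0,y0]+.5)*k).astype(int);cv2.polylines(b,[uv.reshape(-1,1,2)],False,col,1)
    a=np.linspace(0,6.3,60)
    for z,rr in((.078,.06),): dr([O+[rr*C(t),rr*S_(t),z] for t in a],(0,255,0))
    dr([O+[0,0,0],O+[0,0,.078]],(255,0,255))
    dr([O+y*v+[0,0,z] for v,z in((.0655,.07),(.0655,.139),(.018,.139),(0,.151),(-.018,.139),(-.0655,.139),(-.0655,.07))],(0,255,0))
    dr([sc(l) for l in([-.02,0,.2225],[-.146,0,.2225],[-.157,0,.2475])],(0,0,255))
    dr([sc(l) for l in([-.005,-.06,.24],[-.005,-.102,.24])],(255,255,0))
    ims.append(b)
o=np.zeros((450,790,3),np.uint8);o[:,:390]=ims[0];o[:360,400:]=ims[1];cv2.imwrite("pics/a1.png",o)
E
```

```text
t 9.52 pos [ 0.411 -0.003  0.266] j [ 0.428 -0.433 -0.462  2.158 -0.141  1.035 -0.149] w 0.0155 f [-0.506  0.149 -2.327]
[-0.014 -0.01  -0.012 -0.081 -0.04   0.011]
[-0.014 -0.01  -0.012 -0.078  3.227  1.195]
```

View pics/a1.png

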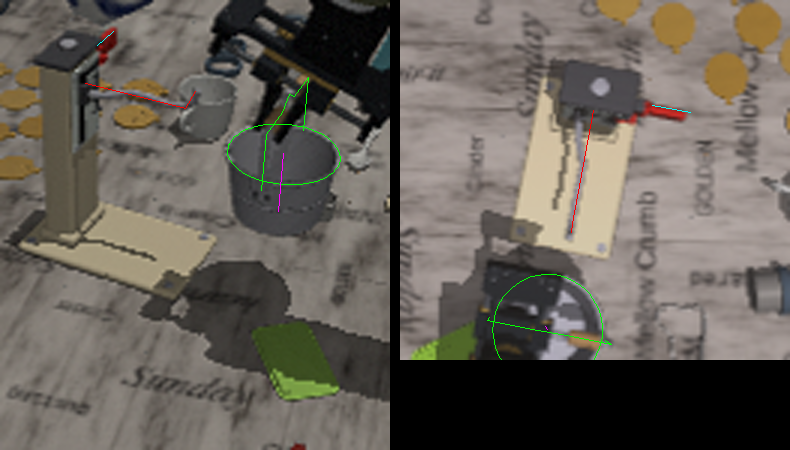

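The predicted pail outline matches both views to about a pixel, so it hangs upright in the fingers, and the hook line fits too. Sliding in now.

Request:
{"fn": "drive_tool", "kwargs": {
  "series": [0, 0, 0, -0.08, 0.3, 0.12, -1, 0, 0, 0, -0.08, 0.8, 0.3, -1, 0, 0, 0, -0.08, 1.3, 0.48, -1, 0, 0, 0, -0.08, 1.8, 0.67, -1, 0, 0, 0, -0.08, 2.3, 0.85, -1, 0, 0, 0, -0.08, 2.7, 1, -1, 0, 0, 0, -0.08, 3.05, 1.12, -1, 0, 0, 0, -0.08, 3.23, 1.2, -1, 0, 0, 0, -0.08, 3.23, 1.2, -1]
}}

```text
time: 10.37
ee_pos: [0.5482, -0.0303, 0.2673]
eef_rot: [0.753, 0.634, 0.113, 0.133]
ft_force: [-0.4, 0.2, -3.8]
width: 0.0152
grip_force: 60.0
```

```bash
python3 - <<'E'
from h import *
go(*[(tcp_for_kink([-.126,0,z]),H) for z in(.268,.235,.225,.195)])
E
```

```text
t 10.37 pos [ 0.548 -0.03   0.267] j [ 0.479 -0.068 -0.527  1.897  0.049  0.961 -0.245] w 0.0152 f [-0.411  0.199 -3.795]
[ 0.021 -0.022 -0.019 -0.004 -0.066  0.023]
[ 0.021 -0.022 -0.019 -0.006 -0.349  0.798]
[ 0.021 -0.022 -0.019 -0.006 -0.435  1.033]
[ 0.021 -0.022 -0.019 -0.008 -0.693  1.737]
```

Request:
{"fn": "drive_tool", "kwargs": {
  "series": [0, 0, 0, 0, -0.16, 0.3, -1, 0, 0, 0, 0, -0.26, 0.55, -1, 0, 0, 0, 0, -0.33, 0.76, -1, 0, 0, 0, 0, -0.38, 0.88, -1, 0, 0, 0, 0, -0.42, 1.0, -1, 0, 0, 0, 0, -0.46, 1.12, -1, 0, 0, 0, 0, -0.52, 1.25, -1, 0, 0, 0, 0, -0.56, 1.38, -1, 0, 0, 0, 0, -0.61, 1.5, -1, 0, 0, 0, 0, -0.61, 1.5, -1]
}}

```text
time: 11.2
ee_pos: [0.5449, -0.0296, 0.2018]
eef_rot: [0.753, 0.634, 0.113, 0.133]
ft_force: [0.4, 0.5, -1.5]
width: 0.0155
grip_force: 60.0
```

```bash
python3 - <<'E'
from h import *
go(*[(tcp_for_kink([-.126,0,z]),H) for z in(.205,.2,.195,.19)])
for i in range(4): camera("top");print(telemetry.read_state()["ft_force"])
E
```

```text
t 11.20 pos [ 0.545 -0.03   0.202] j [ 0.473 -0.018 -0.541  1.996  0.098  0.821 -0.296] w 0.0155 f [ 0.426  0.516 -1.468]
[ 0.02  -0.015 -0.011 -0.007  0.035 -0.006]
[ 0.02  -0.015 -0.011 -0.007 -0.008  0.112]
[ 0.02  -0.015 -0.011 -0.007 -0.051  0.229]
[ 0.02  -0.015 -0.011 -0.007 -0.094  0.346]
[-0.669 -0.214  0.119]
[-0.878  0.298 -0.221]
[-0.767 -0.425  0.354]
[-0.576 -1.111 -0.406]
```

Request:
{"fn": "drive_tool", "kwargs": {
  "series": [0, 0, 0, 0, 0, 0, -0.5, 0, 0, 0, 0, 0, 0, -0.2, 0, 0, 0, 0, 0, 0, 0, 0, 0, 0, 0, 0, 0, 0, 0, 0, 0, 0, 0, 0, 0, 0, 0, 0, 0, 0, 0.1, 0, 0, 0, 0, 0, 0, 0.1, 0, 0, 0, 0, 0, 0, 0.1, 0, 0, 0, 0, 0, 0, 0.1]
}}

```text
validation failed for argument at $.se...
```

```bash
python3 - <<'E'
from h import *
st=telemetry.read_state(); print(st["width"],st["ft_force"])
s=camera("side")[:,:,::-1];t=camera("top")[:,:,::-1];w=camera("wrist")[:,:,::-1]
o=np.zeros((400,800,3),np.uint8);o[:400,:400]=crop(s,230,130,100,100,4);o[:300,400:]=cv2.resize(w,(400,300));cv2.imwrite("pics/h1.png",o)
E
```

```text
0.015550967098013664 [-0.5756719  -1.11075753 -0.40564028]
```

View pics/h1.png

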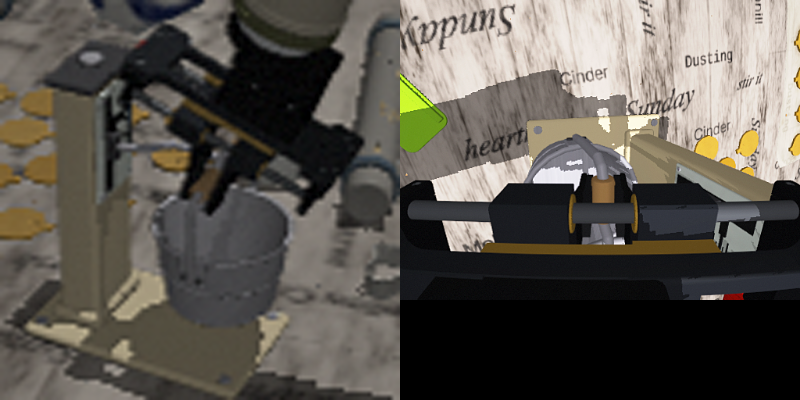

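The refused call moved nothing, and its list had a stray number in it. In the picture the pail is on the hook, upright and still in the fingers. Opening now.

Request:
{"fn": "drive_tool", "kwargs": {
  "series": [0, 0, 0, 0, 0, 0, -0.5, 0, 0, 0, 0, 0, 0, -0.2, 0, 0, 0, 0, 0, 0, 0, 0, 0, 0, 0, 0, 0, 0, 0, 0, 0, 0, 0, 0, 0, 0, 0, 0, 0, 0, 0, 0, 0, 0, 0, 0, 0, 0, 0]
}}

```text
time: 12.13
ee_pos: [0.545, -0.0295, 0.2026]
eef_rot: [0.753, 0.634, 0.113, 0.133]
ft_force: [0.6, -0.7, -0.6]
width: 0.0427
grip_force: 0.0
```

```bash
python3 - <<'E'
from h import *
s=telemetry.read_state();M=R.from_quat(s["eef_rot"]).as_matrix();print(s["width"],s["ft_force"],M)
E
```

```text
0.0427078270481845 [ 0.55875569 -0.66814666 -0.5600478 ] [[ 0.17033358  0.92516193  0.33920772]
 [ 0.98538525 -0.16046305 -0.0571623 ]
 [ 0.00154592  0.34398694 -0.93897316]]
```

Request:
{"fn": "drive_tool", "kwargs": {
  "series": [0, 0, 0, 0, 0, -0.3, 0, 0, 0, 0, 0, 0, -0.8, 0, 0, 0, 0, 0, 0, -1.5, 0, 0, 0, 0, 0, 0, -2.2, 0, 0, 0, 0, 0, 0, -3, 0, 0, 0, 0, 0, 0, -3.5, 0, 0, 0, 0, 0, 0, -3.5, 0, 0, 0, 0, 0, 0, -3.5, 0]
}}

```text
time: 12.8
ee_pos: [0.4976, -0.0213, 0.336]
eef_rot: [0.753, 0.634, 0.114, 0.134]
ft_force: [0.0, -0.1, -1.4]
width: 0.0437
grip_force: 0.0
```

```bash
python3 - <<'E'
from h import *
st=telemetry.read_state(); print(st["width"],st["ft_force"],st["ee_pos"])
s=camera("side")[:,:,::-1];t=camera("top")[:,:,::-1];w=camera("wrist")[:,:,::-1]
cv2.imwrite("pics/s2.png",s);cv2.imwrite("pics/t2.png",t)
o=np.zeros((600,800,3),np.uint8);o[:400,:400]=crop(s,230,130,80,80,5);o[:400,400:800]=crop(t,245,150,80,80,5);o[400:,:266]=cv2.resize(w,(266,200));cv2.imwrite("pics/h2.png",o)
E
```

```text
0.043679159858177545 [ 0.00676462 -0.08187465 -1.37710676] [ 0.49759391 -0.02127857  0.33597576]
```

View pics/h2.png

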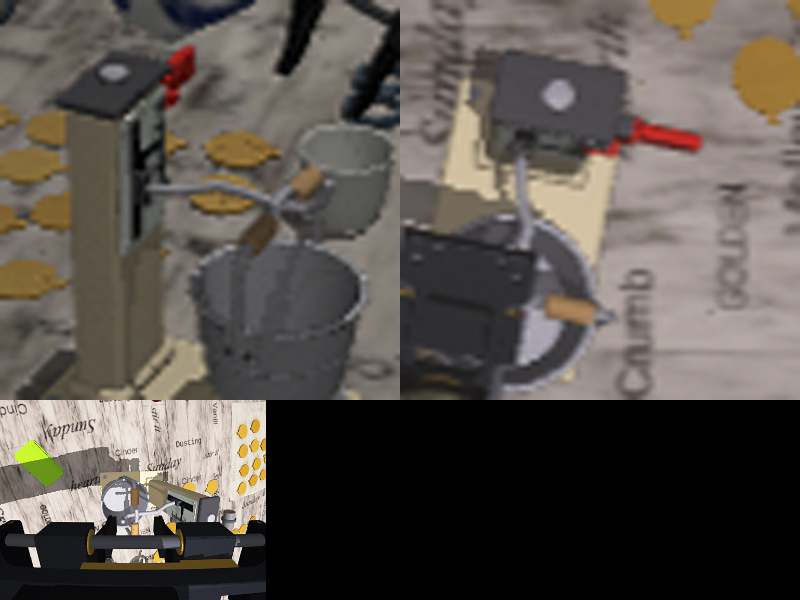

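The pail hangs upright by its kink, free of the fingers, with its right grip at (307,181) in the side crop and (570,310) in the top crop. Next I'll bring the wrist camera in front of the dial to measure the pointer against the marker.

```bash
python3 - <<'E'
from sim import *
st=telemetry.read_state();q=st["joint_positions"]
V=frame(SY,np.radians(32)); v=sc([-.19,-.12,.31]);T=frame(SY,0);up=sc([-.22,-.06,.36])
sim(q,[(up,V),(v,V),(sc([-.01,-.092,.34]),T),(sc([-.01,-.092,.215]),T)])
c=get_calibration("wrist");Rt=R.from_quat(st["eef_rot"])
off=Rt.inv().apply(c["xyz"]-st["ee_pos"]);cr=(Rt.inv()*R.from_quat(c["rotation"]));print("cam off",off,"look",cr.apply([0,0,-1]),"right",cr.apply([1,0,0]))
cc=dict(c);RV=R.from_matrix(V);cc["xyz"]=v+RV.apply(off);cc["rotation"]=(RV*cr).as_quat()
print(proj(cc,[sc([-.03,0,.225]),sc([-.03,-.03,.24]),sc([-.01,-.09,.24]),sc([-.01,.04,.265])]))
go((up,V),(v,V))
E
```

```text
[ 0.439 -0.112  0.36 ] q [ 0.47 -0.49 -0.13  2.13 -0.23  0.96  0.25] err 0.001 6
[ 0.458 -0.176  0.31 ] q [ 0.47 -0.37 -0.01  2.17 -0.25  0.83  0.41] err 0.000 5
[ 0.64  -0.179  0.34 ] q [ 0.32  0.44 -0.21  1.09  0.09  1.61 -0.04] err 0.001 10
[ 0.64  -0.179  0.215] q [ 0.34  0.44 -0.21  1.37  0.09  1.33 -0.04] err 0.000 7
cam off [ 0.07911055  0.00035481 -0.13969181] look [-2.87517256e-01 -7.00875249e-04  9.57775201e-01] right [3.40454771e-04 9.99999594e-01 8.33976058e-04]
[[354.51880723  60.17369634]
 [364.69367566  92.30562611]
 [372.04665276 153.76623418]
 [409.08410093   9.37596318]]
t 12.95 pos [ 0.497 -0.022  0.333] j [ 0.484 -0.231 -0.492  1.887 -0.052  1.114 -0.172] w 0.0433 f [-0.505 -0.478 -0.866]
[-2.393 -0.013 -0.013 -2.476 -0.762 -0.997]
[-2.393 -0.013 -0.013 -3.977 -0.484  0.432]
```

Request:
{"fn": "drive_tool", "kwargs": {
  "series": [-0.8, 0, 0, -0.8, -0.3, -0.3, 0, -1.6, 0, 0, -1.6, -0.6, -0.6, 0, -2.4, 0, 0, -2.4, -0.7, -0.6, 0, -2.4, 0, 0, -3.1, -0.6, 0, 0, -2.4, 0, 0, -3.1, -0.5, 0.43, 0, -2.4, 0, 0, -3.1, -0.5, 0.43, 0, -2.4, 0, 0, -3.1, -0.5, 0.43, 0, -2.4, 0, 0, -3.1, -0.5, 0.43, 0]
}}

```text
time: 13.62
ee_pos: [0.4639, -0.1407, 0.311]
eef_rot: [0.735, 0.619, 0.179, 0.211]
ft_force: [0.1, 0.4, -1.0]
width: 0.0437
grip_force: 0.0
```

```bash
python3 - <<'E'
from h import *
import json
c=get_calibration("wrist");w=camera("wrist")[:,:,::-1];cv2.imwrite("pics/w3raw.png",w)
json.dump({k:np.asarray(v).tolist() for k,v in c.items()},open("c3.json","w"))
print(proj(c,[sc([-.03,0,.225]),sc([-.03,-.03,.24]),sc([-.01,-.09,.24])]))
p=proj(c,sc([-.02,-.03,.225]))[0].astype(int);x=max(min(p[0]-50,412),0);y=max(p[1]-50,0);print(x,y)
cv2.imwrite("pics/w3.png",crop(w,x,y,100,100,6))
E
```

```text
[[350.93270671  99.17380462]
 [360.52797619 131.04445103]
 [367.6480053  187.31799995]]
305 79
```

View pics/w3.png

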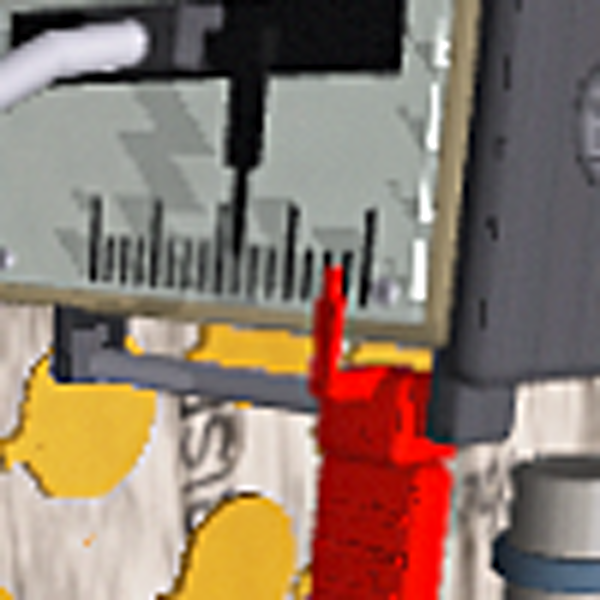

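The view shows image-right as up the scale: pointer tip at (240,257), red arrow tip at (336,268), and long dial lines at x = 93, 155, 225, 293 and 370. The marker has to go down about 26 mm. I'll compute that properly.

```bash
python3 - <<'E'
from h import *
import json
c={k:np.array(v) for k,v in json.load(open("c3.json")).items()};T=get_calibration("top");S=get_calibration("side")
for k in("fovy","cx","cy"):c[k]=float(c[k])
cs,sn=np.cos(SY),np.sin(SY);Rl=np.array([[cs,sn,0],[-sn,cs,0],[0,0,1]])
loc=lambda w:Rl@(np.asarray(w)-SO)
def pl(c,uv,X):
    o,d=ray(c,uv);o=Rl@(o-SO);d=Rl@d;return o+d*(X-o[0])/d[0]
f=lambda x,y:(x/6-.417+305,y/6-.417+79)
for X in(-.02,-.03,-.04):
    a=pl(c,f(240,257),X);b=pl(c,f(336,268),X);print(X,"pointer",a,"arrow",b,"dz %.4f"%(b[2]-a[2]))
    print("  ticks z",[round(pl(c,f(x,255),X)[2],4) for x in(93,155,225,293,370)])
print("tab top view local",loc(atz(T,(298.2,176.8),.252)))
for n,img,cal in("top","pics/t2.png",T),("wrist","pics/w3raw.png",c):
    im=cv2.imread(img).astype(int);m=((im[...,2]>110)&(im[...,1]<70)&(im[...,0]<70)).astype(np.uint8)
    k,l,st,ce=cv2.connectedComponentsWithStats(m);i=1+np.argmax(st[1:,4])
    if n=="top":
        for j in range(1,k):
            if st[j,4]>20:print(n,st[j],ce[j],loc(atz(T,ce[j],.252)))
    else:
        print(n,st[i],ce[i],f"fin rect",cv2.minAreaRect(np.argwhere(l==i)[:,::-1].astype(np.float32)))
g=tri([(S,(307/5-.4+230,181/5-.4+130)),(T,(170/5-.4+245,310/5-.4+150))]);print("r grip",g,loc(g[0]))
for l in([-.01,-.06,.252],[-.01,-.102,.252],[-.015,-.102,.228],[-.005,-.102,.252],[-.015,-.06,.252]):print(l,proj(c,sc(l)))
E
```

```text
-0.02 pointer [-0.02       -0.02269142  0.20979457] arrow [-0.02       -0.02332678  0.23113464] dz 0.0213
  ticks z [np.float64(0.1723), np.float64(0.1889), np.float64(0.2062), np.float64(0.2217), np.float64(0.2379)]
-0.03 pointer [-0.03       -0.02197386  0.21879439] arrow [-0.03       -0.0225832   0.23926059] dz 0.0205
  ticks z [np.float64(0.1828), np.float64(0.1988), np.float64(0.2154), np.float64(0.2302), np.float64(0.2457)]
-0.04 pointer [-0.04       -0.02125631  0.22779421] arrow [-0.04       -0.02183963  0.24738655] dz 0.0196
  ticks z [np.float64(0.1934), np.float64(0.2086), np.float64(0.2245), np.float64(0.2387), np.float64(0.2536)]
tab top view local [-0.01081906 -0.07491407  0.252     ]
top [291 174  14   6  44] [297.27272727 176.54545455] [-0.01059279 -0.07183396  0.252     ]
top [142 268  15   5  59] [148.84745763 269.81355932] [-0.39216041  0.3322082   0.252     ]
top [432 279  13  15 121] [437.95867769 285.97520661] [-0.27037177 -0.58657612  0.252     ]
wrist [ 356  124   25   70 1147] [366.71403662 164.52136007] fin rect ((367.9999694824219, 158.5), (23.999996185302734, 68.99998474121094), 0.0)
r grip (array([ 0.53184862, -0.10525065,  0.1979792 ]), [np.float64(0.04444208535975689), np.float64(0.04621572664671125)]) [-0.12925451 -0.03753962  0.1979792 ]
[-0.01, -0.06, 0.252] [[380.43376987 161.44251622]]
[-0.01, -0.102, 0.252] [[375.80939398 201.03953969]]
[-0.015, -0.102, 0.228] [[354.64069411 195.90936924]]
[-0.005, -0.102, 0.252] [[378.78609355 200.22497754]]
[-0.015, -0.06, 0.252] [[377.33140817 161.92746479]]
```

```bash
python3 - <<'E'
from h import *
T=frame(SY,0)
go((sc([-.16,-.09,.36]),T),(sc([-.0107,-.088,.35]),T))
E
```

```text
t 13.67 pos [ 0.464 -0.141  0.311] j [ 0.493 -0.39  -0.205  2.126 -0.184  0.845  0.194] w 0.0436 f [-0.119  0.348 -0.289]
[ 6.425 -0.017  0.003 -0.147  1.282 -0.629]
[ 6.425 -0.017  0.003 -0.1    4.31   1.568]
```

Request:
{"fn": "drive_tool", "kwargs": {
  "series": [1.3, 0, 0, 0, 0.5, -0.4, 0, 2.6, 0, 0, -0.1, 1.28, -0.6, 0, 3.9, 0, 0, -0.1, 2, -0.1, 0, 5.2, 0, 0, -0.1, 2.7, 0.4, 0, 6.4, 0, 0, -0.1, 3.4, 0.9, 0, 6.42, 0, 0, -0.1, 4.1, 1.4, 0, 6.42, 0, 0, -0.1, 4.31, 1.57, 0, 6.42, 0, 0, -0.1, 4.31, 1.57, 0, 6.42, 0, 0, -0.1, 4.31, 1.57, 0]
}}

```text
time: 14.42
ee_pos: [0.6411, -0.1753, 0.347]
eef_rot: [0.765, 0.645, 0.0, -0.002]
ft_force: [-0.6, 0.9, -0.0]
width: 0.0435
grip_force: 0.0
```

```bash
python3 - <<'E'
from h import *
T=frame(SY,0)
go((sc([-.0107,-.088,.35]),T),(sc([-.0107,-.088,.247]),T))
c=get_calibration("wrist");im=camera("wrist")[:,:,::-1].astype(int);cv2.imwrite("pics/w4.png",im)
m=((im[...,2]>110)&(im[...,1]<70)&(im[...,0]<70)).astype(np.uint8)
k,l,st,ce=cv2.connectedComponentsWithStats(m)
for j in range(1,k):
    if st[j,4]>100:
        print(st[j],ce[j]); ys=np.argwhere(l==j)
        for y in range(st[j,1],st[j,1]+st[j,3],6): xs=ys[ys[:,0]==y][:,1];print(y,xs.min(),xs.max(),end="; ")
print([proj(c,sc([x,y,.252])).round(1).tolist() for x in(-.0157,-.0057) for y in (-.07,-.085,-.102)])
E
```

```text
t 14.42 pos [ 0.641 -0.175  0.347] j [ 0.398  0.417 -0.297  1.147  0.116  1.597 -0.042] w 0.0435 f [-0.622  0.941 -0.033]
[-0.033 -0.037  0.009  0.002 -0.025 -0.075]
[-0.033 -0.037  0.009 -0.006 -0.018  2.5  ]
[252 157  21  51 577] [261.865 181.133]
157 252 272; 163 257 266; 169 257 268; 175 257 267; 181 256 266; 187 256 268; 193 257 266; 199 257 267; 205 257 266; [[[252.5, 179.7]], [[252.6, 196.8]], [[252.7, 215.6]], [[264.5, 179.7]], [[264.4, 196.9]], [[264.3, 215.6]]][ WARN:0@0.493] global loadsave.cpp:1063 imwrite_ Unsupported depth image for selected encoder is fallbacked to CV_8U.
```

Request:
{"fn": "drive_tool", "kwargs": {
  "series": [0, 0, 0, 0.07, 0.05, 0.7, 0, 0, 0, 0, 0.07, 0.05, 1.4, 0, 0, 0, 0, 0.07, 0.05, 2, 0, 0, 0, 0, 0.07, 0.05, 2.4, 0, 0, 0, 0, 0.07, 0.05, 2.5, 0, 0, 0, 0, 0.07, 0.05, 2.5, 0, 0, 0, 0, 0.07, 0.05, 2.5, 0]
}}

```text
time: 15.05
ee_pos: [0.6424, -0.1736, 0.2519]
eef_rot: [0.765, 0.644, 0.002, 0.001]
ft_force: [-0.1, -0.5, 0.0]
width: 0.0431
grip_force: 0.0
```

Request:
{"fn": "drive_tool", "kwargs": {
  "series": [0, 0, 0, 0, 0, 0, -0.4, 0, 0, 0, 0, 0, 0, -0.6, 0, 0, 0, 0, 0, 0, -1, 0, 0, 0, 0, 0, 0, -1, 0, 0, 0, 0, 0, 0, -1, 0, 0, 0, 0, 0, 0, -1, 0, 0, 0, 0, 0, 0, -1, 0, 0, 0, 0, 0, 0, -1],
  "grip_force": 12
}}

```text
time: 15.72
ee_pos: [0.6428, -0.1736, 0.2494]
eef_rot: [0.765, 0.644, 0.001, 0.0]
ft_force: [4.7, -1.3, -1.3]
width: 0.0098
grip_force: 12.0
```

```bash
python3 - <<'E'
from h import *
T=frame(SY,0);s=telemetry.read_state();print(s["grip_force"],s["width"])
p=s["ee_pos"];M=R.from_quat(s["eef_rot"]).as_matrix();go((p-[0,0,.0207],M))
E
```

```text
11.998505294322968 0.009807354417630186
t 15.72 pos [ 0.643 -0.174  0.249] j [ 0.409  0.437 -0.299  1.321  0.125  1.4   -0.057] w 0.0098 f [ 4.686 -1.305 -1.262]
[-0.    -0.    -0.    -0.001 -0.001  0.517]
```

Request:
{"fn": "drive_tool", "kwargs": {
  "series": [0, 0, 0, 0, -0.05, 0.1, -1, 0, 0, 0, 0, -0.05, 0.2, -1, 0, 0, 0, 0, -0.05, 0.3, -1, 0, 0, 0, 0, -0.05, 0.4, -1, 0, 0, 0, 0, -0.05, 0.5, -1, 0, 0, 0, 0, -0.05, 0.52, -1, 0, 0, 0, 0, -0.05, 0.52, -1, 0, 0, 0, 0, -0.05, 0.52, -1],
  "grip_force": 25
}}

```text
time: 16.38
ee_pos: [0.6425, -0.1735, 0.2294]
eef_rot: [0.765, 0.644, 0.003, 0.002]
ft_force: [13.0, -2.1, -1.7]
width: 0.0098
grip_force: 25.0
```

Request:
{"fn": "drive_tool", "kwargs": {
  "series": [0, 0, 0, 0, 0.05, 0.02, -1, 0, 0, 0, 0, 0.05, 0.02, -1, 0, 0, 0, 0, 0.05, 0.02, -0.6, 0, 0, 0, 0, 0.05, 0.02, -0.4, 0, 0, 0, 0, 0.05, 0.02, 0, 0, 0, 0, 0, 0.05, 0.02, 0, 0, 0, 0, 0, 0.05, 0.02, 0, 0, 0, 0, 0, 0.05, 0.02, 0]
}}

```text
time: 17.05
ee_pos: [0.6421, -0.1734, 0.2275]
eef_rot: [0.765, 0.644, 0.001, -0.001]
ft_force: [0.1, 1.0, -0.4]
width: 0.0397
grip_force: 0.0
```

```bash
python3 - <<'E'
from h import *
V=frame(SY,np.radians(32));T=frame(SY,0)
s=telemetry.read_state();print(s["width"],s["ft_force"])
go((sc([-.01,-.088,.35]),T),(sc([-.17,-.09,.36]),V),(sc([-.19,-.085,.31]),V))
E
```

```text
0.03967968289252675 [ 0.07418059  1.00873408 -0.37731154]
t 17.05 pos [ 0.642 -0.173  0.228] j [ 0.41   0.447 -0.299  1.353  0.129  1.36  -0.059] w 0.0397 f [ 0.074  1.009 -0.377]
[-0.001 -0.017 -0.006 -0.046 -0.026 -3.061]
[-6.401 -0.015 -0.011 -0.097 -4.026 -3.311]
[-6.401 -0.015 -0.011  0.026 -4.525 -2.061]
```

Retreat upward, then back to the same camera position for verification.

Request:
{"fn": "drive_tool", "kwargs": {
  "series": [0, 0, 0, 0, 0, -0.6, 0, 0, 0, 0, 0, 0, -1.4, 0, 0, 0, 0, 0, 0, -2.2, 0, 0, 0, 0, 0, 0, -3, 0, -1.3, 0, 0, 0, -0.9, -3.3, 0, -2.6, 0, 0, 0, -1.8, -3.3, 0, -3.9, 0, 0, 0, -2.7, -3.3, 0, -5.2, 0, 0, 0, -3.5, -3.3, 0, -6.4, 0, 0, 0, -4, -3.3, 0, -6.4, 0, 0, 0, -4, -3.3, 0]
}}

```text
time: 17.88
ee_pos: [0.4829, -0.1465, 0.3608]
eef_rot: [0.735, 0.618, 0.18, 0.213]
ft_force: [0.0, 0.4, 1.8]
width: 0.0436
grip_force: 0.0
```

Request:
{"fn": "drive_tool", "kwargs": {
  "series": [0, 0, 0, 0, -0.6, 0.8, 0, 0, 0, 0, 0.05, -1.1, 1.2, 0, 0, 0, 0, 0.05, -1.1, 1.2, 0, 0, 0, 0, 0.05, -1.1, 1.2, 0, 0, 0, 0, 0.05, -1.1, 1.2, 0]
}}

```text
time: 18.3
ee_pos: [0.4745, -0.1424, 0.2976]
eef_rot: [0.735, 0.619, 0.179, 0.211]
ft_force: [0.3, 0.2, 0.4]
width: 0.0436
grip_force: 0.0
```

```bash
python3 - <<'E'
from h import *
import json
s=telemetry.read_state();print(s["time"],s["ee_pos"],s["ft_force"])
c=get_calibration("wrist");w=camera("wrist")[:,:,::-1]
json.dump({k:np.asarray(v).tolist() for k,v in c.items()},open("c5.json","w"))
p=proj(c,sc([-.02,-.03,.215]))[0].astype(int);x=max(min(p[0]-50,412),0);y=max(p[1]-50,0);print(x,y)
o=np.zeros((500,800,3),np.uint8);o[:,:500]=crop(w,x,y,100,100,5);o[:360,500:]=crop(camera("side")[:,:,::-1],240,130,75,90,4)
cv2.imwrite("pics/w5.png",o)
E
```

```text
18.3 [ 0.47450728 -0.1424497   0.29761858] [0.30862404 0.24538207 0.39904337]
300 80
```

View pics/w5.png

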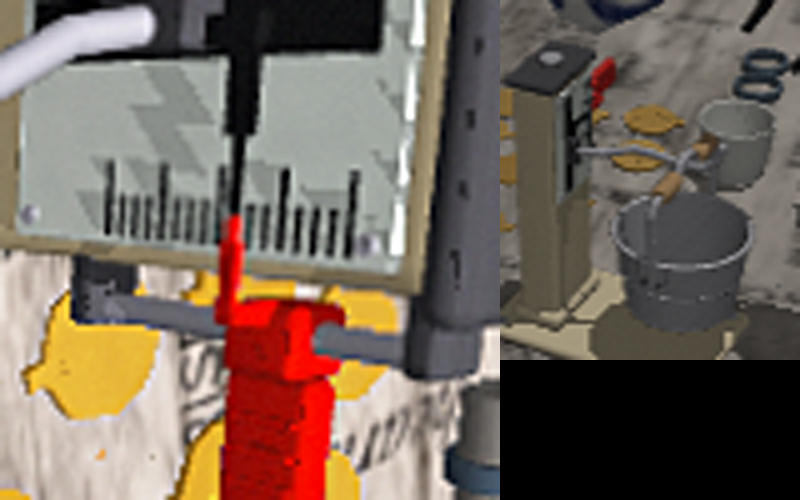

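The arrow tip at (235,217) meets the pointer tip at (237,210), against a line pitch of about 15 px per 4 mm, so they are level to under 1 mm. The pail hangs upright and the arm is clear.

```bash
python3 -c "
from bench import r
print(r.close_job())"
```

```text
the job is handed in; nothing more can be done
None
```

The job is handed in at about 18 s of the 69 s allowed: the pail hangs still and upright by its kink on the scale's hook, and the red marker's arrow measures level with the pointer to under 1 mm in the last picture; the hand-in returned no verdict.

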